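# Index the welding positioner one wheel turn and lock it

## Task

Without grasping or lifting anything, gently push the positioner's hand wheel round by its upright handle with the fingertips, anticlockwise seen from above, through exactly one full turn, so that the handle stands at the fixed pointer again and the face plate has moved on a quarter turn. Then, with the wheel at rest there, gently push the locking bolt by its knob fully home towards the face plate, and draw clear. Leave the loose things lying around undisturbed.

Things in the scene. Friction and masses are not known exactly. Their poses are not given: they have to be found in the camera images.
- wheel (a joint): angle of the hand wheel in rad: 0 at the start with the handle at the pointer, growing anticlockwise seen from above; one full turn is 6.283. There is no stop at one turn. The wheel has stiff bearings (about 2 to 3 N of push at the handle), does not coast, and stays where it is left. It drives the face plate through a gear, a quarter turn per wheel turn
- wheel_hub (a point): on the upright axis of the hand wheel, level with the top of its rim. The wheel lies level: steel rim 152 outside diameter, three spokes; a hub and nut stand 10 above this point. Its x axis points from the axis to the handle and turns with the wheel
- handle_mid (a point): middle of the hand wheel's upright handle: black round grip 23 diameter, 46 long (23 above and 23 below this point), on a steel collar 28 diameter and 12 high; it stands on a spoke 60 from the wheel axis and is fixed to it. This point is 25 above the top of the rim, and 132 above the table
- pointer (a point): top of the fixed pointer, an upright dark steel tab 22 by 14 on the wheel's pedestal, centred 96 from the wheel axis, just outside the rim; its top is 11 lower than the rim's top. The handle stands in line with it at the start and must again at the end
- bolt (a joint): how far the locking bolt is pushed in, in m: 0 drawn back, 0.035 fully home against its stop. It starts near 0, slides with about 2.5 N of friction and stays where it is left
- bolt_knob (a point): middle of the locking bolt's upright round black knob, 20 diameter, 34 high (17 above and 17 below this point), on a short steel pin. The bolt slides level along its own x axis, towards the face plate, in a guide whose cheeks end 20 below this point. The knob may be pushed from behind; all is clear behind it
- positioner: fixed grey base plate 290 by 410 by 20 thick carrying everything; origin on the table, x pointing away from the robot, about along the bolt's slide. Hand wheel on its round pedestal at the right (-y), face plate at the left (+y) far side with the bolt on its near side
- plate_centre (a point): centre of the round steel face plate's top (174 over the lugs, top 86 above the table). A bracket fixed on it stands up to 46 above this point, within 50 of the axis
- angle_long: loose offcut of steel angle, 170 long, legs 40 by 40, lying on the table left of the positioner; origin under its middle
- angle_short: loose offcut of steel angle, 120 long, legs 40 by 40, lying on the table to the left; origin under its middle
- hammer: loose hammer with an orange handle lying on the table, right of the positioner; origin under it
- brush: loose wooden-handled brush lying on the table between the robot and the wheel end of the positioner; origin under it
- spray: loose standing can, 60 diameter, 150 high, on the table right of the positioner; origin at its foot
- tin: small open steel cup for tips, 48 diameter, 42 high, standing loose on the positioner's base plate between hand wheel and bolt; origin at its foot
- magnet: small loose red magnetic square, 60 by 18 by 50 high, standing on the base plate behind the wheel; origin under it

How it is judged:
On the way, in this order (a step that is already met when the one before it is completed fails the run):
1. the wheel is being pushed round by its handle, about half-way through the turn (value of joint wheel between 1.6 and 4.7 rad and contact force between the fingers and wheel_c0 above 0.3 N).
2. the wheel rests one full turn on, within 0.17 rad (value of joint wheel between 6.113 and 6.453 rad and velocity of joint wheel between -0.1 and 0.1 rad/s), for 0.2 s.
3. the bolt is pushed home, to within 4 mm (value of joint wheel between 6.113 and 6.453 rad and value of joint bolt above 0.031 m), for 0.2 s.
At the end, for the whole second after the job is handed in: The hand wheel rests at 6.283 rad (one full turn anticlockwise), within 0.17 rad, and the bolt is home to within 4 mm (more than 31 of its 35 mm) (all of step 3); the robot touches nothing.
It fails at once if the bolt was pushed in before the wheel had completed its turn (value of joint bolt above 0.015 m and value of joint wheel below 6.113 rad).
It fails at once if the handle or the bolt's knob was gripped or strained (over 35 N) rather than pushed (contact force between the fingers and wheel_c0 above 35 N or contact force between the fingers and bolt_c0 above 35 N).
It fails at once if a loose thing was moved, lifted or tipped (over 25 mm or 0.4 rad) (distance of any of angle_long, angle_short, hammer, brush, spray, tin, magnet from where it was at the start of the episode above 0.025 m or angle between any of angle_long, angle_short, hammer, brush, spray, tin, magnet's own z axis and vertical above 0.4 rad).
It also fails if it takes over 69 s, if anything falls off the work surface, if the arm or the gripper's body presses on something with over 40 N, if the wrist force passes 120 N, or if a joint passes its speed limit or range.

## Robot

A 6-joint arm with a two-finger parallel gripper is mounted at the origin on the work surface. World frame = base frame: x ahead of the robot, y to its left, z up, the work surface at z = 0. Lengths are in m, angles in rad, forces in N, time in s.
With the tool pointing down it reaches from about 0.35 to 0.975 m from the base axis. Payload 4.9 kg.
Tool frame: the origin (TCP) lies at the very end of the fingers, on their centre line; the grasp point (between the pads) lies 19 mm behind it (pinch_z is the distance from the TCP to the grasp point, in m); z points along the fingers, y is the line along which they close (so a half turn about z gives the same grasp; the last joint's range is limited). The gripper opens to 85 mm and grips with 20 to 120 N. Pads are 22 mm wide; open, the fingers measure 114 mm over their backs; the gripper's body (76 mm by 85 mm) begins 54 mm behind the grasp point. The pads swing forward as they close: fully open they stand 13 mm farther back than shut.
Start: joints at [1.157, 0.053, 1.613, -0, 1.476, -0.119], TCP at [0.182, 0.598, 0.231] pointing down, gripper open.
Joint ranges: [-3.01, 3.01], [-1.01, 2.22], [0.06, 2.58], [-1.02, 4.17], [0.09, 2.62], [-3.14, 3.14]. Speed limits (rad/s): [2.57, 2.57, 3.14, 3.14, 3.14, 3.14].

## Interface

Orientations are given as a unit quaternion [w, x, y, z].
In Python, from plant import * gives the robot as it stands. The module is installed in compiled form; this text tells all that it offers.
- The arm moves only by the tool play_rows, never from a script. Its arguments are lists of equal length, an entry for each row: "linear": the shift along the world's x, y, z in m, a list of three; "turn": the turn about the world's z in degrees. A call has 1 to 8 rows; each row shifts and turns the commanded pose from where the row before left it; what a row does not reach is not made up. A row lasts 1/8 s, in which the tool goes at most 62.5 mm and 10.7 degrees, less where a joint would pass 70% of its speed; a pose out of reach is approached as far as the arm can. A call is refused whole if a number of a shift passes 0.0625 or a number of a turn 10.7, either way. A call with a gripper value outside its range is refused whole. "hand" is the finger opening in m, from 0 to 0.0854, set as the call begins (left out, the last holds). The fingers move at their own pace and stop on an object; the grip force is fixed at half the most. Time passes only in rows, so rows that do not move let the fingers close. It gives the time, the measured TCP pose, the force, the opening and the grip force at its end, in the units of the state.
- state(): the state, without advancing time (a new reading comes with each control period).
- grab_frame(name): name is "scene" or "side" or "wrist"; returns the picture (420x560x3 uint8, red, green, blue); there is no depth.
- camera_info(name): a dict with "camera_matrix" (3x3 intrinsics, pixels), "origin" and "attitude" of the camera in the world; the wrist camera has in their place "mount" (4x4, takes a point from camera to tool coordinates, whose origin is the TCP and whose axes are the flange's). Camera axes: x right, y down, z forward; pixel columns grow to the right and rows downward; lengths in m; the calibration is good to about 2 mm. A picture is of the moment at which its call begins: read the wrist's pose just before it. camera_info takes no time and is no camera call.
- job_done(): hands the job in; it is judged then, once.
Trained networks look in the newest picture that a camera, given by its name, has taken for a name from the list of things; names that differ only in an ending like _2 or _b are one class to them, and where a whole thing is asked for, a point or a joint stands for the part that bears it (a point fixed in the world has none). Each returns a list of dicts, best first, with "p" (0 to 1); they miss things now and then, are a little off and sometimes report something else, mostly with a low value. They report only what shows in the picture. A call takes as long as a camera call.
- trace(camera, thing): "region" (420x560 bool, what is visible of it) and "location" ([column, row] in pixels, amid what is visible of it).
The state is a dict: "time": time; "joint_pos": joint angles; "joint_vel": joint speeds; "joint_efforts": joint torques, N m; "tool_pos": TCP position; "tool_rot": TCP orientation; "contact_force": force on the tool from outside, world axes, zero at the start; "ft_torque": the same for the moment, N m; "gripper_width": opening from 0.0 (shut) to 1.0 (fully open); "grasp_force": force on a finger pad.
Only numpy, scipy, OpenCV 4.12 (cv2) and the standard library are available. Lean on these libraries where they do the work, as an engineer would, in place of code of your own. Each camera call takes 0.05 s, during which the arm holds its last target. There are 200 camera calls.

## Working session

There is one attempt and no reset: what is moved stays moved. The work goes in short steps, Python scripts to look and compute and a tool call to move; the robot and the scene stay as the last step left them, time stands still between calls to the robot, and variables do not carry over. Pictures are saved under pics/ and viewed, at most 10 in all, crops included, and the job is handed in when it is done.

Besides the shell and the picture viewer there is one more tool, called after "Request:" by a JSON object that holds its "api" and its "payload". play_rows: Moves the arm, as the interface text tells. Its arguments: {"type":"object","properties":{"linear":{"type":"array","items":{"type":"array","items":{"type":"number"}}},"turn":{"type":"array","items":{"type":"number"}},"hand":{"type":"number"}},"required":["linear","turn"]}

```bash
mkdir -p pics; cat > h.py <<'E'
from plant import *
import numpy as np, cv2
from scipy.spatial.transform import Rotation as R
def cam(n):
    c=camera_info(n); K=np.array(c["camera_matrix"])
    a=np.array(c["attitude"])
    Rm=a if a.shape==(3,3) else R.from_quat(a[[1,2,3,0]]).as_matrix()
    return K,Rm,np.array(c["origin"])
def ray(n,px):
    K,Rm,o=cam(n); d=Rm@np.linalg.inv(K)@np.array([px[0],px[1],1.]); return o,d/np.linalg.norm(d)
def at_z(n,px,z):
    o,d=ray(n,px); return o+d*(z-o[2])/d[2]
def proj(n,p):
    K,Rm,o=cam(n); q=K@(Rm.T@(np.array(p)-o)); return q[:2]/q[2]
E
python3 - <<'E'
from h import *
print(camera_info("scene"));print(camera_info("side"))
s=state();print(s["tool_pos"],s["tool_rot"],s["gripper_width"],s["time"])
ims=[]
for c in("scene","side"):
    im=grab_frame(c);cv2.imwrite(f"pics/{c}0.png",im[:,:,::-1].copy())
    for t in("handle_mid","bolt_knob","positioner","tin","pointer","wheel_hub","plate_centre","magnet","brush","spray","hammer"):
        try:
            for r in trace(c,t)[:2]:
                ys,xs=np.where(r["region"]);print(c,t,round(r["p"],2),np.round(r["location"]),xs.min(),xs.max(),ys.min(),ys.max())
        except Exception as e: print(c,t,e)
E
```

```text
{'camera_matrix': array([[418.66885625,   0.        , 282.99093319],
       [  0.        , 418.66885625, 202.28499164],
       [  0.        ,   0.        ,   1.        ]]), 'origin': array([ 0.8652491 , -0.56321591,  1.00835687]), 'attitude': array([-0.29744111,  0.92365026,  0.22741196, -0.08174834])}
{'camera_matrix': array([[422.69012061,   0.        , 277.8482862 ],
       [  0.        , 422.69012061, 212.27792311],
       [  0.        ,   0.        ,   1.        ]]), 'origin': array([0.32408107, 0.98332726, 1.13512479]), 'attitude': array([ 0.04250531, -0.11266885,  0.91790582, -0.37808455])}
[0.18135047 0.59746245 0.23003657] [-2.74487354e-04  1.46874169e-01  9.89154639e-01 -1.00184251e-03] 0.9990467590411207 0.0
scene handle_mid 0.74 [306. 192.] 298 313 183 199
scene handle_mid 0.58 [246. 255.] 219 279 225 278
scene bolt_knob 0.67 [306. 189.] 297 314 183 200
scene positioner 0.85 [308. 254.] 210 388 180 342
scene positioner 0.4 [184. 388.] 141 255 354 419
scene tin 0.53 [277. 222.] 269 284 215 235
scene pointer 0.7 [243. 260.] 214 278 225 286
scene pointer 0.51 [140. 335.] 119
[... 339 characters left out ...]
1
side handle_mid 0.65 [289. 190.] 273 313 166 202
side bolt_knob 0.65 [262. 233.] 257 273 224 241
side positioner 0.82 [254. 226.] 195 319 175 274
side positioner 0.3 [294. 191.] 274 313 167 211
side tin 0.44 [285. 224.] 277 289 214 229
side pointer 0.74 [294. 194.] 274 313 166 211
side pointer 0.35 [298. 187.] 273 313 166 203
side wheel_hub 0.67 [295. 185.] 273 313 166 202
side plate_centre 0.74 [264. 233.] 259 272 225 240
side plate_centre 0.62 [253. 228.] 197 319 176 274
side magnet 0.55 [256. 196.] 246 261 192 205
side brush 0.78 [353. 199.] 321 372 192 205
side brush 0.19 [262. 233.] 259 273 225 241
side spray 0.6 [335. 150.] 325 342 132 168
side hammer 0.68 [301. 150.] 266 325 147 162
```

```bash
python3 - <<'E'
import cv2
a=cv2.imread("pics/scene0.png")[165:365,110:400];cv2.imwrite("pics/sc.png",cv2.resize(a,None,fx=2.75,fy=2.75,interpolation=cv2.INTER_CUBIC))
a=cv2.imread("pics/side0.png")[120:290,180:385];cv2.imwrite("pics/sd.png",cv2.resize(a,None,fx=3.5,fy=3.5,interpolation=cv2.INTER_CUBIC))
E
```

```text
(no output)
```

View pics/sc.png

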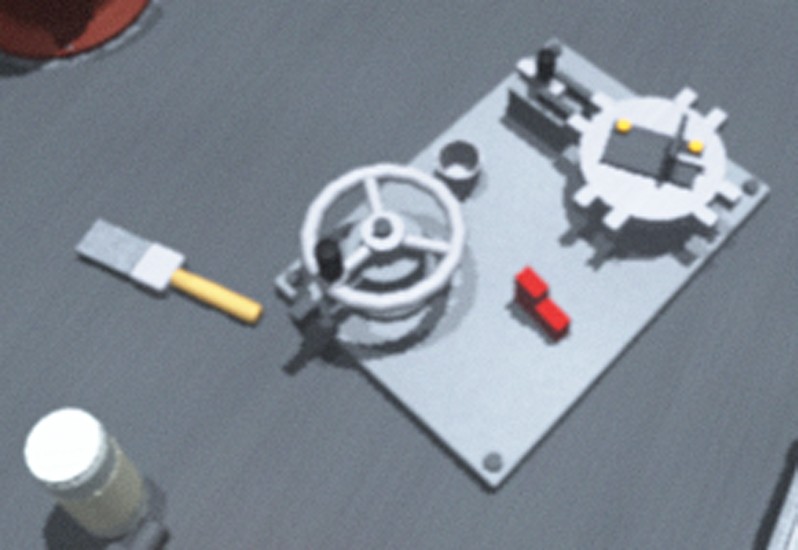

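View pics/sd.png

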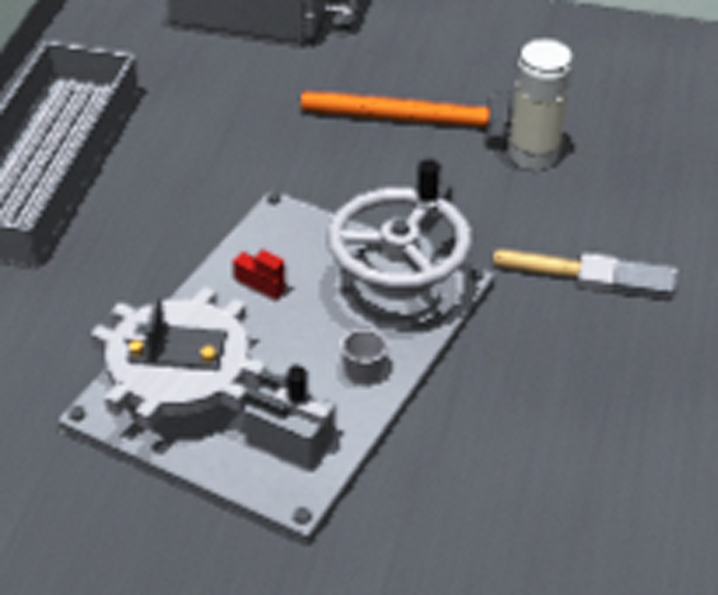

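The scene crop shows the handle at full-frame pixel (230,260), the hub nut at (249,248) and the knob at (308,189). In the side view they are at (302,172), (294,186) and (265,230).

```bash
python3 - <<'E'
from h import *
def tri(a,b):
    o1,d1=ray("scene",a);o2,d2=ray("side",b)
    t=np.linalg.lstsq(np.c_[d1,-d2],o2-o1,rcond=None)[0]
    p,q=o1+t[0]*d1,o2+t[1]*d2
    return (p+q)/2,np.linalg.norm(p-q)
S=lambda x,y:(110+(x+.5)/2.75-.5,165+(y+.5)/2.75-.5); D=lambda x,y:(180+(x+.5)/3.5-.5,120+(y+.5)/3.5-.5)
for n,a,b in[("handle",(329,260),(428,181)),("nut",(382,229),(400,230)),("knob",(545,66),(297,384)),("plate",(652,158),(177,348)),("tin",(459,155),(364,344)),("magnet",(530,280),(256,262))]:
    p,e=tri(S(*a),D(*b));print(n,p.round(4),e.round(4))
    if n=="handle":print(at_z("scene",S(*a),.132),at_z("side",D(*b),.132))
    if n=="nut":print(at_z("scene",S(*a),.117),at_z("side",D(*b),.117))
# base corners z=.02
for c in[(558,40),(770,188),(492,490)]:print("corner",at_z("scene",S(*c),.02).round(3))
for c in[(270,192),(62,425),(310,540),(494,275)]:print("cornerside",at_z("side",D(*c),.02).round(3))
print(at_z("scene",S(262,312),.02),at_z("scene",S(66,445),.15))
E
```

```text
handle [ 0.5197 -0.213   0.1308] 0.0008
[ 0.52061711 -0.21333335  0.132     ] [ 0.5191308  -0.21175203  0.132     ]
nut [ 0.5364 -0.1552  0.1078] 0.0004
[ 0.53998386 -0.1593532   0.117     ] [ 0.53433893 -0.14506673  0.117     ]
knob [0.5846 0.0793 0.1057] 0.0006
plate [0.7172 0.0421 0.0831] 0.0006
tin [ 0.5444 -0.028   0.0622] 0.0007
magnet [ 0.6752 -0.1172  0.0657] 0.0151
corner [0.555 0.18  0.02 ]
corner [0.826 0.105 0.02 ]
corner [ 0.718 -0.291  0.02 ]
cornerside [ 0.715 -0.28   0.02 ]
cornerside [0.818 0.114 0.02 ]
cornerside [0.543 0.19  0.02 ]
cornerside [ 0.438 -0.205  0.02 ]
[ 0.44998729 -0.24438233  0.02      ] [ 0.43432077 -0.44771843  0.15      ]
```

Request:
{"api": "play_rows", "payload": {"linear": [[0.02,-0.05,0],[0.02,-0.05,0],[0.02,-0.05,0],[0.02,-0.05,0],[0.02,-0.05,0],[0.02,-0.05,0],[0.02,-0.05,0],[0.02,-0.05,0]], "turn": [0,0,0,0,0,0,0,0], "hand": 0}}

```text
time: 2.2
tool_pos: [0.3419, 0.1965, 0.2316]
tool_rot: [0.001, 0.147, 0.989, 0.0]
contact_force: [1.2, -0.3, -0.6]
gripper_width: -0.002
grasp_force: 0.0
```

Request:
{"api": "play_rows", "payload": {"linear": [[0.02,-0.05,0],[0.02,-0.05,0],[0.02,-0.05,0],[0.02,-0.05,0],[0.02,-0.05,0],[0.02,-0.05,0],[0.02,-0.05,0],[0,0,0]], "turn": [0,0,0,0,0,0,0,0]}}

```text
time: 3.2
tool_pos: [0.482, -0.1548, 0.231]
tool_rot: [-0.0, 0.149, 0.989, -0.0]
contact_force: [-0.2, 0.2, -0.2]
gripper_width: 0.002
grasp_force: 0.0
```

Request:
{"api": "play_rows", "payload": {"linear": [[0.005,-0.034,0],[0,0,-0.03],[0,0,-0.03],[0,0,-0.03],[0,0,-0.02],[0,0,0]], "turn": [0,0,0,0,0,0]}}

```text
time: 3.95
tool_pos: [0.4855, -0.1849, 0.1197]
tool_rot: [-0.002, 0.147, 0.989, 0.001]
contact_force: [-0.3, -0.8, 0.2]
gripper_width: 0.001
grasp_force: 0.0
```

```bash
cat > v.py <<'E'
from h import *
import sys
k=sys.argv[1]
a=grab_frame("scene")[165:315,180:380,::-1];b=grab_frame("side")[130:280,180:380,::-1]
cv2.imwrite(f"pics/{k}.png",cv2.resize(np.hstack([a,b]),None,fx=2,fy=2,interpolation=cv2.INTER_CUBIC))
s=state();print(s["tool_pos"],s["contact_force"])
E
python3 v.py a
```

```text
[ 0.48715494 -0.18596345  0.12233244] [-0.5723004   0.63750691  0.32540606]
```

View pics/a.png

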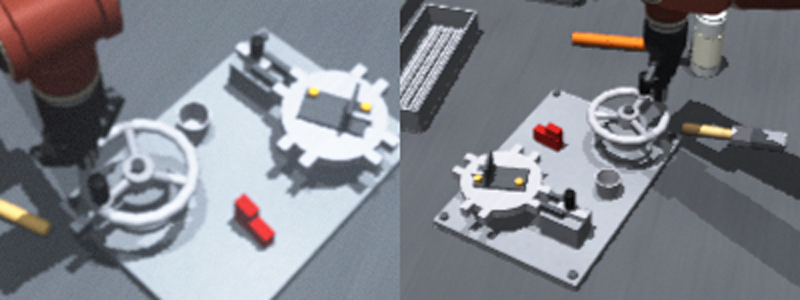

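The fingers stand just behind the handle, at (97,185) in the left half, and are clear of the rim. Next I'll work out the circle.

```bash
python3 - <<'E'
import numpy as np
c=np.array([.5364,-.1552]);p=np.array([.4867,-.1870])
for i,a in enumerate(np.arange(-147+9,-147+361,9)):
    t=c+.06*np.array([np.cos(np.radians(a)),np.sin(np.radians(a))])
    d=np.round(t-p,3);p=p+d
    if i%8==0:print(f"\n{a}",end=" ")
    print(f"[{d[0]:.3f}, {d[1]:.3f}, 0],",end=" ")
print(p)
E
```

```text
-138 [0.005, -0.008, 0], [0.007, -0.007, 0], [0.008, -0.005, 0], [0.008, -0.004, 0], [0.009, -0.003, 0], [0.010, -0.001, 0], [0.009, 0.000, 0], [0.009, 0.002, 0], 
-66 [0.009, 0.003, 0], [0.008, 0.004, 0], [0.008, 0.006, 0], [0.006, 0.007, 0], [0.006, 0.008, 0], [0.004, 0.008, 0], [0.002, 0.009, 0], [0.002, 0.010, 0], 
6 [-0.001, 0.009, 0], [-0.001, 0.009, 0], [-0.003, 0.009, 0], [-0.005, 0.008, 0], [-0.006, 0.008, 0], [-0.007, 0.006, 0], [-0.007, 0.006, 0], [-0.009, 0.004, 0], 
78 [-0.009, 0.002, 0], [-0.009, 0.002, 0], [-0.010, -0.001, 0], [-0.009, -0.001, 0], [-0.009, -0.003, 0], [-0.008, -0.005, 0], [-0.007, -0.006, 0], [-0.007, -0.006, 0], 
150 [-0.005, -0.008, 0], [-0.004, -0.009, 0], [-0.003, -0.009, 0], [-0.001, -0.009, 0], [0.000, -0.009, 0], [0.002, -0.010, 0], [0.003, -0.009, 0], [0.004, -0.008, 0], [ 0.4857 -0.188 ]
```

Request:
{"api": "play_rows", "payload": {"linear": [[0.005,-0.008,0],[0.007,-0.007,0],[0.008,-0.005,0],[0.008,-0.004,0],[0.009,-0.003,0],[0.01,-0.001,0],[0.009,0.0,0],[0.009,0.002,0]], "turn": [0,0,0,0,0,0,0,0]}}

```text
time: 5.05
tool_pos: [0.552, -0.2122, 0.1211]
tool_rot: [-0.0, 0.147, 0.989, -0.0]
contact_force: [-3.6, 1.0, -0.6]
gripper_width: -0.0
grasp_force: 1.3
```

Request:
{"api": "play_rows", "payload": {"linear": [[0.009,0.003,0],[0.008,0.004,0],[0.008,0.006,0],[0.006,0.007,0],[0.006,0.008,0],[0.004,0.008,0],[0.002,0.009,0],[0.002,0.01,0]], "turn": [0,0,0,0,0,0,0,0]}}

```text
time: 6.05
tool_pos: [0.5965, -0.1567, 0.1212]
tool_rot: [-0.0, 0.147, 0.989, -0.0]
contact_force: [-1.9, -2.7, -0.5]
gripper_width: -0.001
grasp_force: 1.5
```

```bash
python3 v.py b
```

```text
[ 0.59727388 -0.15544392  0.12146751] [1.14245929 0.33754182 0.32130385]
```

View pics/b.png

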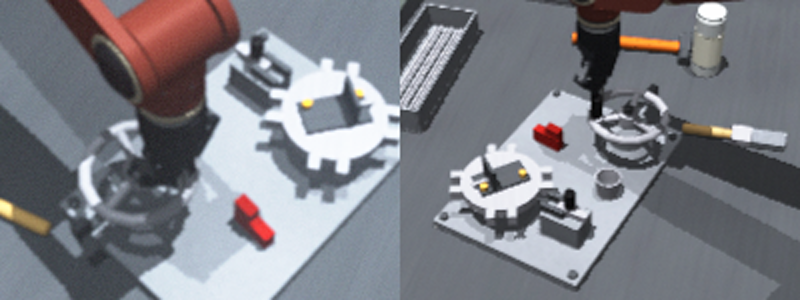

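The wheel is turning: the plate has moved on and the handle at (597,108) is against the fingers. I'll carry on round.

Request:
{"api": "play_rows", "payload": {"linear": [[-0.001,0.009,0],[-0.001,0.009,0],[-0.003,0.009,0],[-0.005,0.008,0],[-0.006,0.008,0],[-0.007,0.006,0],[-0.007,0.006,0],[-0.009,0.004,0]], "turn": [0,0,0,0,0,0,0,0]}}

```text
time: 7.15
tool_pos: [0.5574, -0.0978, 0.1216]
tool_rot: [0.001, 0.147, 0.989, -0.0]
contact_force: [3.0, -3.2, 0.2]
gripper_width: 0.001
grasp_force: 1.7
```

Request:
{"api": "play_rows", "payload": {"linear": [[-0.009,0.002,0],[-0.009,0.002,0],[-0.01,-0.001,0],[-0.009,-0.001,0],[-0.009,-0.003,0],[-0.008,-0.005,0],[-0.007,-0.006,0],[-0.007,-0.006,0]], "turn": [0,0,0,0,0,0,0,0]}}

```text
time: 8.15
tool_pos: [0.4887, -0.116, 0.1209]
tool_rot: [-0.001, 0.147, 0.989, 0.0]
contact_force: [1.7, 1.7, 0.3]
gripper_width: -0.002
grasp_force: 1.2
```

Request:
{"api": "play_rows", "payload": {"linear": [[-0.005,-0.008,0],[-0.004,-0.009,0],[-0.003,-0.009,0],[-0.001,-0.009,0],[0,-0.009,0],[0.002,-0.01,0],[0,0,0]], "turn": [0,0,0,0,0,0,0]}}

```text
time: 9.02
tool_pos: [0.4787, -0.1712, 0.1214]
tool_rot: [0.0, 0.147, 0.989, -0.001]
contact_force: [-0.1, 0.5, -0.3]
gripper_width: -0.008
grasp_force: 0.0
```

```bash
python3 v.py c; python3 -c "
import cv2
cv2.imwrite('pics/c2.png',cv2.resize(cv2.imread('pics/c.png')[:,:],(800,300)))"
```

```text
[ 0.47871631 -0.17051545  0.12142767] [0.06308237 0.42882111 0.59876244]
```

View pics/c.png

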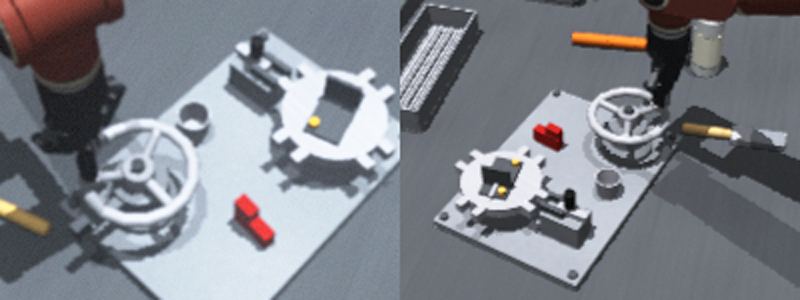

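The handle, at about (90,160) on the left, is roughly 30° short of the pointer, as expected. I'll finish most of it, back off and look.

Request:
{"api": "play_rows", "payload": {"linear": [[0.003,-0.009,0],[0.005,-0.008,0],[0.005,-0.007,0],[0.003,-0.003,0],[0,0,0],[-0.015,0.01,0],[-0.02,0.03,0.04],[-0.02,0.06,0.06]], "turn": [0,0,0,0,0,0,0,0]}}

```text
time: 10.12
tool_pos: [0.4444, -0.1138, 0.2049]
tool_rot: [-0.0, 0.148, 0.989, -0.0]
contact_force: [0.6, 0.3, 0.7]
gripper_width: 0.002
grasp_force: 0.0
```

```bash
python3 v.py d; python3 - <<'E'
from h import *
a=grab_frame("scene")[225:305,205:305,::-1];b=grab_frame("side")[150:230,250:350,::-1]
cv2.imwrite("pics/d2.png",cv2.resize(np.hstack([a,b]),None,fx=4,fy=4,interpolation=cv2.INTER_CUBIC))
E
```

```text
[ 0.44734324 -0.11289238  0.21074961] [1.53159245 0.77887509 1.138076  ]
```

View pics/d2.png

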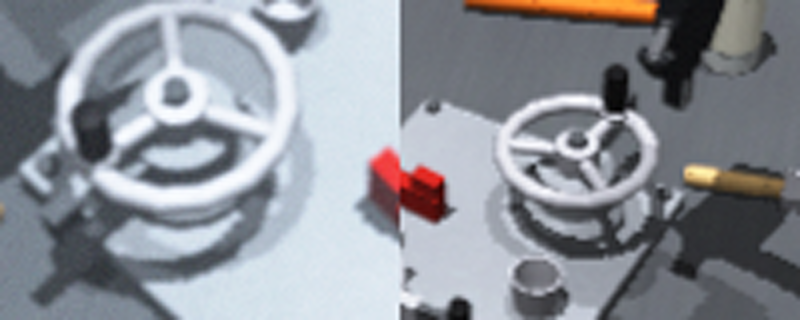

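```bash
cat > ang.py <<'E'
from h import *
c=np.array([.5364,-.1552])
def handle(im,cam,x0,x1,y0,y1):
    g=cv2.cvtColor(im,cv2.COLOR_RGB2GRAY)
    m=np.zeros_like(g);m[y0:y1,x0:x1]=(g[y0:y1,x0:x1]<38)
    n,l,s,ce=cv2.connectedComponentsWithStats(m)
    for k in range(1,n):
        if s[k][4]>25:
            p=at_z(cam,ce[k],.132)[:2]-c;print(cam,s[k],ce[k].round(1),np.hypot(*p).round(3),np.degrees(np.arctan2(p[1],p[0])).round(1))
for cam,b in(("scene",(215,245,245,275)),("side",(290,315,160,185))):
    print("start");handle(cv2.imread(f"pics/{cam}0.png")[:,:,::-1].copy(),cam,*b)
    print("now");handle(grab_frame(cam),cam,*b)
E
python3 ang.py
```

```text
start
now
start
side [300 166   5  11  53] [302.  171.2] 0.06 -106.8
now
side [301 167   7  11  56] [303.8 172.1] 0.059 -114.7
```

Request:
{"api": "play_rows", "payload": {"linear": [[0.01,-0.03,0],[0.01,-0.03,-0.03],[0.01,-0.013,-0.03],[0,0,-0.03],[0,0,0]], "turn": [0,0,0,0,0]}}

```text
time: 11.05
tool_pos: [0.4728, -0.1865, 0.11]
tool_rot: [-0.004, 0.148, 0.989, 0.001]
contact_force: [0.1, -0.5, -0.9]
gripper_width: -0.0
grasp_force: 0.0
```

```bash
python3 -c "
from h import *
for i in range(4):
    grab_frame('side');print(state()['tool_pos'].round(4))"
```

```text
[ 0.4739 -0.1869  0.1122]
[ 0.4749 -0.1872  0.1138]
[ 0.4755 -0.1874  0.1148]
[ 0.4758 -0.1874  0.1154]
```

Request:
{"api": "play_rows", "payload": {"linear": [[0.005,-0.003,0.004],[0.006,-0.004,0],[0.005,-0.003,0],[0.005,-0.003,0],[0.004,-0.003,0],[0,0,0],[0,0,0]], "turn": [0,0,0,0,0,0,0]}}

```text
time: 12.12
tool_pos: [0.5003, -0.203, 0.1182]
tool_rot: [0.0, 0.147, 0.989, -0.0]
contact_force: [0.0, -0.0, 1.2]
gripper_width: 0.004
grasp_force: 0.0
```

Request:
{"api": "play_rows", "payload": {"linear": [[-0.012,0.007,0],[-0.015,0.015,0],[-0.02,0.03,0.03],[-0.01,0.04,0.03],[0,0.04,0],[0,0,0]], "turn": [0,0,0,0,0,0]}}

```text
time: 12.88
tool_pos: [0.4425, -0.069, 0.1786]
tool_rot: [0.001, 0.145, 0.989, -0.0]
contact_force: [1.2, -0.2, 0.0]
gripper_width: -0.004
grasp_force: 0.0
```

```bash
python3 ang.py; python3 v.py e; python3 -c "
from h import *
print(state()['tool_pos'])
print(proj('side',[.5846,.0793,.1057]))"
```

```text
start
now
start
side [300 166   5  11  53] [302.  171.2] 0.06 -106.8
now
side [309 160   6  10  37] [312.4 163.6] 0.12 -112.8
side [300 166   5  11  53] [302.  171.2] 0.06 -106.8
[ 0.44284409 -0.07149376  0.17789247] [0.98985958 0.65443257 0.71341573]
[ 0.44284409 -0.07149376  0.17789247]
[264.40504174 229.34823472]
```

View pics/e.png

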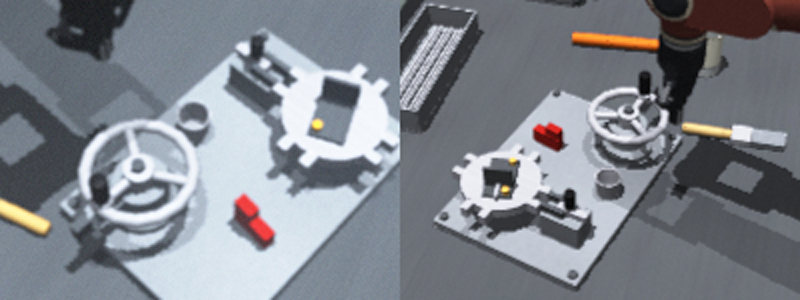

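The handle has the same pixel position as at the start, (302,171) in the side view, so the wheel has done one full turn. Next is the bolt.

Request:
{"api": "play_rows", "payload": {"linear": [[0,0.04,0],[0.02,0.045,0],[0.03,0.045,0],[0.048,0.032,0],[0,0,-0.03],[0,0,-0.03],[0,0,-0.018],[0,0,0]], "turn": [0,0,0,0,0,0,0,0]}}

```text
time: 14.08
tool_pos: [0.5401, 0.0903, 0.0984]
tool_rot: [-0.002, 0.147, 0.989, -0.0]
contact_force: [-0.7, -0.3, -0.2]
gripper_width: 0.004
grasp_force: 0.0
```

```bash
python3 -c "
from h import *
for i in range(4): grab_frame('side')
print(state()['tool_pos'].round(4))"
```

```text
[0.5424 0.0908 0.102 ]
```

Request:
{"api": "play_rows", "payload": {"linear": [[0.006,-0.002,0],[0.006,-0.002,0],[0.006,-0.001,0],[0.006,-0.002,0],[0.006,-0.001,0],[0.006,-0.002,0],[0.006,-0.001,0],[0.006,-0.002,0]], "turn": [0,0,0,0,0,0,0,0]}}

```text
time: 15.28
tool_pos: [0.5893, 0.078, 0.1]
tool_rot: [-0.0, 0.147, 0.989, 0.0]
contact_force: [-2.3, 1.5, 0.6]
gripper_width: 0.002
grasp_force: 1.4
```

Request:
{"api": "play_rows", "payload": {"linear": [[0.002,-0.001,0],[0.002,0,0],[0.001,0,0]], "turn": [0,0,0]}}

```text
time: 15.65
tool_pos: [0.594, 0.0768, 0.1001]
tool_rot: [-0.0, 0.147, 0.989, -0.0]
contact_force: [-2.6, -0.5, -0.3]
gripper_width: 0.0
grasp_force: 1.2
```

Steady sliding friction of about 2.5 N. I'll creep on to the stop.

Request:
{"api": "play_rows", "payload": {"linear": [[0.001,0,0],[0.001,0,0],[0.001,-0.001,0]], "turn": [0,0,0]}}

```text
time: 16.02
tool_pos: [0.5959, 0.0768, 0.1001]
tool_rot: [-0.002, 0.147, 0.989, 0.001]
contact_force: [-9.1, 4.1, 3.2]
gripper_width: 0.001
grasp_force: 4.8
```

Request:
{"api": "play_rows", "payload": {"linear": [[0.001,0,0],[0,0,0]], "turn": [0,0]}}

```text
time: 16.27
tool_pos: [0.596, 0.0768, 0.1001]
tool_rot: [-0.003, 0.147, 0.989, 0.0]
contact_force: [-10.7, 1.4, 3.9]
gripper_width: -0.0
grasp_force: 5.6
```

The force has risen to about 11 N with no more travel, so the bolt is at its stop. Now drawing clear.

Request:
{"api": "play_rows", "payload": {"linear": [[-0.015,0.004,0],[-0.03,0.008,0],[-0.03,0.008,0.03],[-0.03,0.03,0.05],[-0.03,0.04,0.04],[0,0,0],[0,0,0]], "turn": [0,0,0,0,0,0,0]}}

```text
time: 17.15
tool_pos: [0.4655, 0.1637, 0.2171]
tool_rot: [0.001, 0.147, 0.989, 0.0]
contact_force: [0.3, -0.2, 0.1]
gripper_width: 0.001
grasp_force: 0.0
```

```bash
python3 ang.py; python3 v.py f
```

```text
start
now
start
side [300 166   5  11  53] [302.  171.2] 0.06 -106.8
now
side [290 165  23  16 296] [300.5 172.6] 0.05 -105.7
side [290 178  25   7  75] [303.1 182.5] 0.034 174.2
[0.46513467 0.16288588 0.21531519] [-0.26014468 -0.25085995  0.10992111]
```

View pics/f.png

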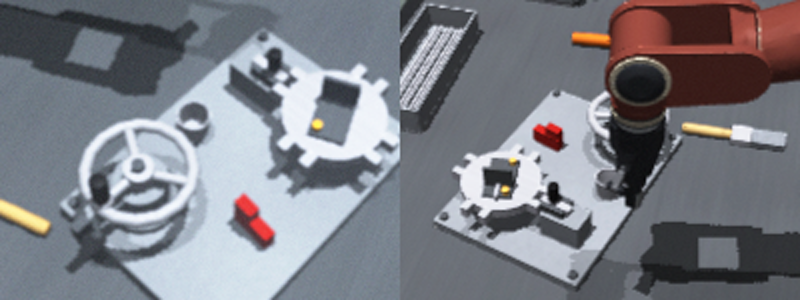

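The bolt is in, with its knob at (274,60) on the left. The handle stands at the pointer at (98,188), the tin, magnet and brush are where they were, and the arm is clear.

```bash
python3 -c "
from plant import *
print(job_done())"
```

```text
the job is handed in; nothing more can be done
None
```

The job is handed in, with no verdict returned: the wheel was pushed one full turn anticlockwise until the handle stood at the pointer again, the bolt was then pushed until it met its stop (about 11 N), the arm was drawn clear, and no loose thing in the last pictures looked disturbed (the spray can and most of the hammer were out of view).

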